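# Key the dust canister onto the purge dock and hold it home

### The job

Pick up the black dust canister by its knurled collar and set it mouth-down over the spigot of the blue purge dock; turn it until the hidden keyways drop over the spigot's pins, then push it down fully home against the sprung orange valve. Finish still gripping the canister and holding it pushed home, flush on the dock's deck (do not let go), and leave the jar and the stack of sanding discs where they stand.

Things in the scene. Friction and masses are not known exactly. Their poses are not given: they have to be found in the camera images.
- canister_mid (a point): Centre (half-way up) of the loose dust canister: a black round cup, 61 mm outside diameter, 60 mm tall, 130 to 250 g, standing mouth down on the bench; z is its axis, up. Its lower 40 mm is the knurled collar (grey ribs), its top has a yellow disc. It can be gripped anywhere on its round side.
- canister_rim (a point): Centre of the canister's mouth, at its rim (underside). At the mouth is an inner ring 14 mm high, 42 mm bore, with four keyways 13 mm wide a quarter turn apart, not marked outside and not told by this frame. Above the ring it is hollow (55 mm bore) to a ceiling 52 mm above the rim.
- dock_deck (a point): Point on the spigot axis at the level of the flat deck of the purge dock, a blue block 130 x 130 x 30 mm fixed to the bench (deck 30 mm above it); z up. An aluminium spigot, 38 mm diameter, rises 42 mm above the deck (its last 14 mm taper to 28 mm). Fully home, the canister's rim is flush on the deck and its centre 30 mm above it.
- dock_pins (a point): Point on the spigot axis level with the tops of its four brass pins, 17 mm above the deck. Pins: 6 mm thick, a quarter turn apart, reaching 25.5 mm from the axis, bearing different each time and not told by this frame. Unkeyed, the rim rests on them. Turned at most a quarter turn, either way, the keyways line up (within about 0.15 rad) and the rim can go down to the deck.
- valve_top (a point): Top of the sprung orange valve pad, 20 mm diameter, which stands up out of the spigot's top on the same axis; 60 mm above the deck when free. Keyed, the canister's ceiling meets it when the rim is 8 mm above the deck.
- valve (a joint): Travel of the valve pad, m: 0 free, grows as it is pressed down, 0.008 when the canister is flush on the deck. A spring pushes back with about 4.5 N at the start of its travel and 12 N at 0.008, so the canister does not stay home by its own weight.
- jar: Bystander: jar of wood filler, 68 mm diameter, 75 mm tall, origin under its centre; leave it alone.
- discs: Bystander: stack of sanding discs, 75 mm diameter, 24 mm tall, origin under its centre; leave it alone.
There are look-alikes about, which are no part of the job. Leave any pink look-alike of the part that bears canister_mid alone. Leave any white look-alike of the part that bears dock_deck alone.

How it is judged (in metres and radians):
On the way, in this order (a step that is already met when the one before it is completed fails the run):
1. the canister is lifted clear of the bench (height (world z) of canister_mid above 0.08 m), for 0.1 s.
2. the canister is over the spigot, upright, its mouth around the spigot (horizontal distance between canister_mid and dock_deck below 0.005 m and angle between canister_mid's own z axis and vertical below 0.08 rad and z of canister_mid in the frame of dock_deck below 0.062 m), for 0.1 s.
3. the canister is keyed and pushed home by the gripper, the valve fully down (horizontal distance between canister_mid and dock_deck below 0.005 m and angle between canister_mid's own z axis and vertical below 0.08 rad and contact force between the fingers and canister above 2 N and distance between the grasp point and canister_mid below 0.04 m and z of canister_mid in the frame of dock_deck below 0.0325 m and value of joint valve above 0.0062 m and contact force between canister and valve above 4 N), for 0.3 s.
At the end, for the whole second after the job is handed in: Canister upright (0.08 rad) on the spigot axis (5 mm), rim within 2.5 mm of the deck, valve pressed more than 6.2 mm by it (over 4 N), and still gripped by the fingers (over 2 N, grasp point within 40 mm of the canister's centre) (all of step 3); the arm keeps its last pose, push and grip.
It fails at once if the jar or the stack of sanding discs is moved by more than 25 mm (distance of any of jar, discs from where it was at the start of the episode above 0.025 m).
It also fails if it takes over 54 s, if anything falls off the work surface, if the arm or the gripper's body presses on something with over 40 N, if the wrist force passes 120 N, or if a joint passes its speed limit or range.

### The arm

A 6-joint arm with a two-finger parallel gripper is mounted at the origin on the work surface. World frame = base frame: x ahead of the robot, y to its left, z up, the work surface at z = 0. Lengths are in mm, angles in rad, forces in N, time in s.
With the tool pointing down it reaches from about 350 to 875 mm from the base axis. Payload 4.2 kg.
Tool frame: the origin (TCP) lies midway between the tips of the shut fingers; the grasp point (between the pads) lies 19 mm behind it (arm.tcp_to_grasp is the distance from the TCP to the grasp point, in mm); z points along the fingers, y is the line along which they close (so a half turn about z gives the same grasp; the last joint's range is limited). The gripper opens to 85 mm and grips with 20 to 120 N. Pads are 22 mm wide; open, the fingers measure 114 mm over their backs; the gripper's body (76 mm by 85 mm) begins 54 mm behind the grasp point. The pads swing forward as they close: fully open they stand 13 mm farther back than shut.
Start: joints at [1.522, 0.385, 0.008, 0, -1.194, -0.259], TCP at [189.319, 595.615, 231.312] pointing down, gripper open.
Joint ranges: [-3.14, 3.14], [-1.21, 2.06], [-1.07, 1.41], [-3.16, 2.05], [-2.99, -0.16], [-3.1, 3.1]. Speed limits (rad/s): [2.79, 2.79, 3.14, 3.14, 3.14, 3.14].

### API

Orientations are given as a unit quaternion [x, y, z, w].
In Python, from bench import arm gives the robot as it stands.
- The arm moves only by the tool arm_command, never from a script. Its argument "rows" is a list of rows, each a list of 2 entries, a list of its own where there are three numbers: the shift along the tool's x, y, z as a fraction of full scale, then the turn, a rotation vector about the tool's x, y, z as a fraction of full scale. In form: [[[x, y, z], [wx, wy, wz]], ...]. A call has 1 to 5 rows; each row is the pose to reach, as a shift and turn from the pose commanded when the call began, along the tool's axes at that moment, turning the shorter way round; what a row does not reach only later rows make up. Full scale, the value 1, is 0.25 m for a shift and 180 degrees for a turn. A row lasts 1/10 s, in which the tool goes at most 50 mm and 8.59 degrees, less where a joint would pass 70% of its speed; a pose out of reach is approached as far as the arm can. A call with a number of a shift or a turn outside -1 to 1 is refused whole. A call with a gripper value outside its range is refused whole. "grip" is the opening, from 0 (shut) to 1 (fully open), set as the call begins (left out, the last holds). The fingers move at their own pace and stop on an object; the grip force is fixed at half the most. Time passes only in rows, so rows that repeat a pose let the fingers close. It gives the time, the measured TCP pose, the force, the opening and the grip force at its end, in the units of the state.
- arm.read_state(): the state, without advancing time (a new reading comes with each control period).
- arm.get_image(name): name is "side" or "top"; returns (picture, depth): 384x512x3 uint8, blue, green, red; 384x512 float32, mm along the optical axis (not along the pixel's ray), 0 where there is no reading.
- arm.camera_info(name): a dict with "fx", "fy", "cx", "cy" (pixels), "extrinsics" (4x4, takes a point from camera to world coordinates). Camera axes: x right, y down, z forward; pixel columns grow to the right and rows downward; lengths in mm; the calibration is good to about 2 mm. A picture is of the moment at which its call begins. camera_info takes no time and is no camera call.
- arm.job_done(): hands the job in; it is judged then, once.
Trained networks look in the newest picture that a camera, given by its name, has taken for a name from the list of things; names that differ only in an ending like _2 or _b are one class to them, and where a whole thing is asked for, a point or a joint stands for the part that bears it (a point fixed in the world has none). Each returns a list of dicts, best first, with "score" (0 to 1); they miss things now and then, are a little off and sometimes report something else, mostly with a low value. They report only what shows in the picture. A call takes as long as a camera call. They do not tell look-alikes from the thing itself.
- arm.spot_in(camera, query): "position" ([column, row] in pixels, amid what is visible of it).
The state is a dict: "clock": time; "joints": joint angles; "joint_vel": joint speeds; "joint_efforts": joint torques, N m; "position": TCP position; "ee_rot": TCP orientation; "contact_force": force on the tool from outside, world axes, zero at the start; "wrist_torque": the same for the moment, N m; "gripper_width": finger opening in mm; "grasp_force": force on a finger pad.
Only numpy, scipy, OpenCV 4.12 (cv2) and the standard library are available. Lean on these libraries where they do the work, as an engineer would, in place of code of your own. Each camera call takes 0.05 s, during which the arm holds its last target. There are 200 camera calls.

## Working session

There is one attempt and no reset: what is moved stays moved. The work goes in short steps, Python scripts to look and compute and a tool call to move; the robot and the scene stay as the last step left them, time stands still between calls to the robot, and variables do not carry over. Pictures are saved under pics/ and viewed, at most 10 in all, crops included, and the job is handed in when it is done.

Besides the shell and the picture viewer there is one more tool, called after "Request:" by a JSON object that holds its "fn" and its "kwargs", one argument or row to a line. arm_command: Moves the arm, as the interface text tells. Shift numbers are shares of 0.25 m and turn numbers shares of 180 degrees, none past 1 either way. Its arguments: {"type":"object","properties":{"rows":{"type":"array","items":{"type":"array"}},"grip":{"type":"number"}},"required":["rows"]}

```bash
mkdir -p pics
cat > h.py <<'E'
import numpy as np, cv2
from bench import arm
from scipy.spatial.transform import Rotation as R
def cloud(name, d):
    c=arm.camera_info(name); v,u=np.mgrid[:d.shape[0],:d.shape[1]]
    p=np.stack([(u-c["cx"])/c["fx"]*d,(v-c["cy"])/c["fy"]*d,d,np.ones_like(d)],-1)
    return (p@np.array(c["extrinsics"]).T)[...,:3]
def tool(p_world, s=None):
    """world target TCP -> shift fractions in tool axes"""
    s=s or arm.read_state()
    return R.from_quat(s["ee_rot"]).inv().apply(np.array(p_world)-s["position"])/250
E
python3 - <<'E'
from h import *
ims=[]
for n in("top","side"):
    im,d=arm.get_image(n); P=cloud(n,d); cv2.imwrite(f"pics/{n}0.png",im); np.savez(f"{n}0.npz",im=im,d=d,P=P)
    for q in("canister_mid","dock_deck","jar","discs","valve_top"):
        for r in arm.spot_in(n,q):
            u,v=np.round(r["position"]).astype(int); print(n,q,round(r["score"],2),u,v,P[v,u].round())
s=arm.read_state(); print(s["position"],s["ee_rot"],s["contact_force"],s["clock"])
print(R.from_quat(s["ee_rot"]).as_matrix().round(3))
E
```

```text
top canister_mid 0.88 146 184 [492. 345.  61.]
top canister_mid 0.79 181 191 [473. 252.  62.]
top dock_deck 0.95 334 252 [ 314. -151.   63.]
top dock_deck 0.71 355 171 [ 528. -211.   61.]
top jar 0.98 241 184 [491.  92.  75.]
top jar 0.52 182 193 [468. 249.  60.]
top discs 0.6 228 143 [611. 131.  24.]
top valve_top 0.57 366 170 [ 526. -232.   88.]
top valve_top 0.52 339 257 [ 304. -158.   89.]
top valve_top 0.38 355 172 [ 525. -212.   57.]
side canister_mid 0.61 256 280 [469. 270.  60.]
side canister_mid 0.48 247 218 [500. 118.  73.]
side dock_deck 0.91 246 146 [ 532. -207.   28.]
side dock_deck 0.71 321 165 [ 311. -136.   28.]
side dock_deck 0.28 197 231 [619. 125.  24.]
side jar 0.89 248 218 [498. 118.  73.]
side discs 0.69 198 232 [617. 128.  24.]
side valve_top 0.6 248 127 [ 526. -222.   87.]
side valve_top 0.4 326 145 [ 304. -153.   87.]
[189.29555338 595.61785548 231.3299932 ] [ 9.88180448e-01 -1.53295143e-01 -2.87986637e-05 -1.80158987e-05] [ 0.08292347  0.44703768 -0.25203332] 0.6
[[ 0.953 -0.303 -0.   ]
 [-0.303 -0.953  0.   ]
 [-0.    -0.    -1.   ]]
```

View pics/top0.png

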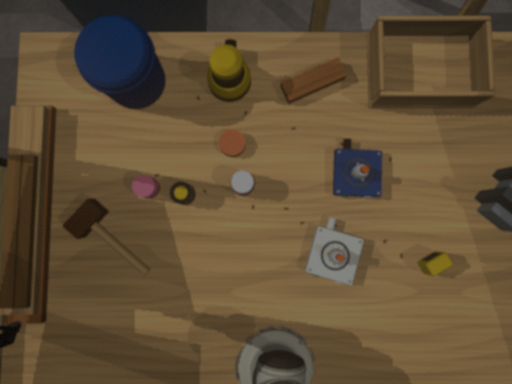

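View pics/side0.png

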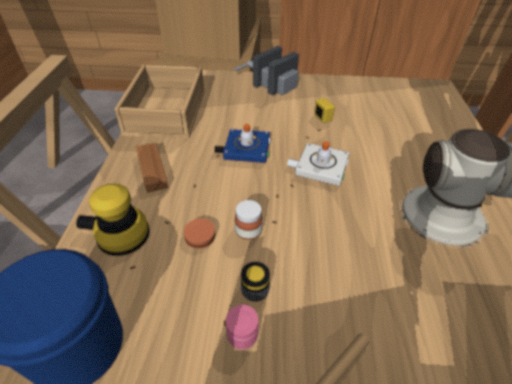

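Candidates for the canister: black with a yellow disc at top (181,191) / side (256,280), and pink at top (146,186) / side (242,327). I choose the black one. Candidates for the dock: blue at top (357,173) and white at (334,254). I choose the blue one.

```bash
cat >> h.py <<'E'
def fit(name,im,P,c,r,lo,hi,col=None):
    """enclosing circle (xy) and min-area rect of points near c in a height band, optional BGR test"""
    m=(np.hypot(P[...,0]-c[0],P[...,1]-c[1])<r)&(P[...,2]>lo)&(P[...,2]<hi)
    if col is not None: m&=col(im.astype(int))
    q=P[m]; a=q[:,:2].astype(np.float32)
    (x,y),rr=cv2.minEnclosingCircle(a)
    print(name,len(q),"mean",q.mean(0).round(1),"circ",round(x,1),round(y,1),round(rr,1),"rect",[np.round(t,1) for t in cv2.minAreaRect(a)])
yel=lambda i:(i[...,2]>1.8*i[...,0])&(i[...,1]>1.5*i[...,0])
org=lambda i:(i[...,2]>1.6*i[...,1])&(i[...,2]>110)
blu=lambda i:i[...,0]>1.5*i[...,2]
E
python3 - <<'E'
from h import *
for n in("top","side"):
    f=np.load(n+"0.npz"); im,P=f["im"],f["P"]
    fit(n+" can",im,P,(471,253),42,56,66); fit(n+" yel",im,P,(471,253),42,54,66,yel)
    fit(n+" deck",im,P,(530,-215),100,24,36,blu); fit(n+" valve",im,P,(526,-225),30,82,96,org); fit(n+" spig",im,P,(526,-225),45,66,96)
f=np.load("top0.npz")["im"]; g=np.load("side0.npz")["im"]
a=cv2.resize(f[150:230,120:220],(400,320),interpolation=2); b=cv2.resize(f[130:210,310:410],(400,320),interpolation=2)
cv2.imwrite("pics/crop.png",np.hstack([a,b]))
E
```

```text
top can 394 mean [471.  252.7  59.7] circ 471.1 252.8 30.6 rect [array([471. , 252.2]), array([59.5, 59. ]), np.float64(4.4)]
top yel 274 mean [471.2 251.1  59.6] circ 471.6 252.4 30.5 rect [array([471.7, 251.2]), array([59.9, 56.8]), np.float64(14.1)]
top deck 1342 mean [ 527.1 -223.8   29.5] circ 527.1 -224.4 82.4 rect [array([ 529.9, -227.3]), array([126.1, 125.6]), np.float64(88.2)]
top valve 32 mean [ 529.2 -227.8   89.6] circ 529.1 -228.0 8.3 rect [array([ 528.8, -227.6]), array([13.8, 15.8]), np.float64(89.4)]
top spig 112 mean [ 528.7 -225.5   79.1] circ 529.3 -227.1 16.0 rect [array([ 529.5, -227.6]), array([28.4, 27.8]), np.float64(54.4)]
side can 611 mean [472.4 254.6  59.9] circ 472.8 253.5 30.6 rect [array([472.5, 253.5]), array([59.5, 59.3]), np.float64(57.1)]
side yel 327 mean [472.4 258.1  59.7] circ 472.3 260.6 27.9 rect [array([474.5, 260. ]), array([49.7, 50.7]), np.float64(27.1)]
side deck 791 mean [ 529.6 -209.2   29.4] circ 531.8 -219.1 83.8 rect [array([ 532.9, -222.6]), array([121.6, 129.7]), np.float64(88.7)]
side valve 22 mean [ 530.9 -224.1   87.6] circ 531.4 -225.0 7.9 rect [array([ 531.9, -224.6]), array([13.5, 12.8]), np.float64(43.5)]
side spig 87 mean [ 531.1 -223.4   77.6] circ 531.3 -227.4 15.7 rect [array([ 532. , -226.9]), array([27.3, 27.2]), np.float64(15.5)]
```

View pics/crop.png

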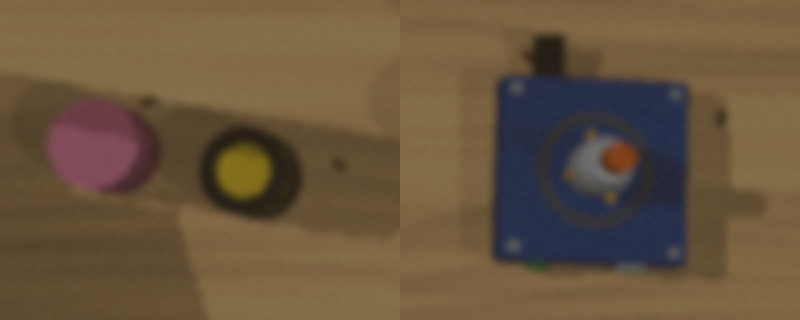

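The crop shows the black canister with its yellow disc at about (181,193) next to the pink look-alike at (144,186). It also shows the blue dock with its spigot at about (360,171), brass pins around it. By measurement, the canister is at about (472,253) with its top at z=60 and radius 30.6. The spigot is at about (530,-227) with the valve at z=89. All of these match the given sizes.

Request:
{"fn": "arm_command", "kwargs": {
  "rows": [
    [[0.15,0.096,0],[0,0,0.046]],
    [[0.3,0.192,0],[0,0,0.093]],
    [[0.45,0.288,0],[0,0,0.14]],
    [[0.6,0.384,0],[0,0,0.187]],
    [[0.75,0.48,0],[0,0,0.233]]
  ],
  "grip": 1
}}

```text
clock: 1.1
position: [332.5, 423.0, 231.6]
ee_rot: [0.867, -0.499, 0.0, -0.0]
contact_force: [1.3, 0.7, 0.3]
gripper_width: 85.2
grasp_force: 0.0
```

```bash
cat > go.py <<'E'
import sys
from h import *
s=arm.read_state(); r=R.from_quat(s["ee_rot"]); m=r.as_matrix()
yaw=np.degrees(np.arctan2(m[1,0],m[0,0]))
print("t",round(s["clock"],2),"pos",np.round(s["position"],1),"yaw",round(yaw,2),"tilt",np.round(m[:2,2],4),"F",np.round(s["contact_force"],1),"Tz",np.round(s["wrist_torque"],2),"w",round(s["gripper_width"],1),"gf",round(s["grasp_force"],1),"j6",round(s["joints"][5],2))
if len(sys.argv)>3:
    t=[float(a) for a in sys.argv[1:]]
    print("shift",tool(t[:3],s).round(4),"turn",round((yaw-t[3])/180,4) if len(t)>3 else "")
E
python3 go.py 472 253 150 -102
```

```text
t 1.1 pos [332.5 423.  231.6] yaw -59.89 tilt [0.0003 0.0005] F [1.3 0.7 0.3] Tz [ 0.09 -0.1  -0.01] w 85.2 gf 0.0 j6 -0.68
shift [ 0.8683 -0.1413  0.3262] turn 0.2339
```

Request:
{"fn": "arm_command", "kwargs": {
  "rows": [
    [[0.174,-0.028,0.065],[0,0,0.047]],
    [[0.347,-0.057,0.13],[0,0,0.094]],
    [[0.521,-0.085,0.196],[0,0,0.14]],
    [[0.695,-0.113,0.261],[0,0,0.187]],
    [[0.868,-0.141,0.326],[0,0,0.234]]
  ]
}}

```text
clock: 1.6
position: [473.0, 253.8, 149.6]
ee_rot: [-0.629, 0.777, -0.0, 0.001]
contact_force: [0.6, 0.8, 0.5]
gripper_width: 85.3
grasp_force: 0.0
```

Request:
{"fn": "arm_command", "kwargs": {
  "rows": [
    [[0,0,0],[0,0,0]],
    [[0,0,0],[0,0,0]]
  ]
}}

```text
clock: 1.8
position: [472.5, 254.2, 149.5]
ee_rot: [-0.631, 0.776, -0.0, -0.0]
contact_force: [1.0, 0.8, 0.7]
gripper_width: 85.6
grasp_force: 0.0
```

```bash
python3 go.py 472 253 12 -102
```

```text
t 1.8 pos [472.5 254.2 149.5] yaw -101.79 tilt [-0.0004 -0.0006] F [1.  0.8 0.7] Tz [ 0.05 -0.01  0.02] w 85.6 gf 0.0 j6 -1.0
shift [0.0048 0.0007 0.55  ] turn 0.0012
```

Request:
{"fn": "arm_command", "kwargs": {
  "rows": [
    [[0.005,0,0.12],[0,0,0]],
    [[0.005,0,0.25],[0,0,0]],
    [[0.005,0,0.38],[0,0,0]],
    [[0.005,0,0.48],[0,0,0]],
    [[0.005,0,0.55],[0,0,0]]
  ]
}}

```text
clock: 2.3
position: [470.9, 255.2, 11.3]
ee_rot: [-0.633, 0.775, 0.0, -0.0]
contact_force: [0.6, 0.2, 0.7]
gripper_width: 85.3
grasp_force: 0.0
```

Request:
{"fn": "arm_command", "kwargs": {
  "rows": [
    [[0,0,0],[0,0,0]],
    [[0,0,0],[0,0,0]],
    [[0,0,0],[0,0,0]],
    [[0,0,0],[0,0,0]],
    [[0,0,0],[0,0,0]]
  ],
  "grip": 0
}}

```text
clock: 2.8
position: [471.9, 254.5, 13.3]
ee_rot: [-0.631, 0.775, 0.0, 0.001]
contact_force: [-1.6, 0.3, 1.5]
gripper_width: 60.5
grasp_force: 65.3
```

Request:
{"fn": "arm_command", "kwargs": {
  "rows": [
    [[0,0,0],[0,0,0]],
    [[0,0,0],[0,0,0]],
    [[0,0,0],[0,0,0]],
    [[0,0,0],[0,0,0]],
    [[0,0,0],[0,0,0]]
  ]
}}

```text
clock: 3.3
position: [472.0, 254.5, 13.3]
ee_rot: [-0.631, 0.775, 0.0, 0.001]
contact_force: [-3.7, 3.0, 5.8]
gripper_width: 60.4
grasp_force: 65.7
```

```bash
python3 go.py 472 253 160 -102
```

```text
t 3.3 pos [472.  254.5  13.3] yaw -101.69 tilt [0.001  0.0011] F [-3.7  3.   5.8] Tz [ 0.49  0.97 -0.06] w 60.4 gf 65.7 j6 -1.0
shift [ 0.0053 -0.0017 -0.587 ] turn 0.0017
```

Request:
{"fn": "arm_command", "kwargs": {
  "rows": [
    [[0,0,-0.08],[0,0,0]],
    [[0,0,-0.2],[0,0,0]],
    [[0,0,-0.34],[0,0,0]],
    [[0,0,-0.48],[0,0,0]],
    [[0,0,-0.59],[0,0,0]]
  ]
}}

```text
clock: 3.8
position: [471.9, 253.7, 161.5]
ee_rot: [-0.631, 0.776, -0.0, 0.001]
contact_force: [1.3, 1.1, -2.0]
gripper_width: 60.4
grasp_force: 65.7
```

Request:
{"fn": "arm_command", "kwargs": {
  "rows": [
    [[0,0,0],[0,0,0]],
    [[0,0,0],[0,0,0]],
    [[0,0,0],[0,0,0]]
  ]
}}

```text
clock: 4.1
position: [470.7, 253.0, 158.0]
ee_rot: [-0.631, 0.776, 0.0, -0.002]
contact_force: [0.1, 0.2, -2.0]
gripper_width: 60.4
grasp_force: 65.7
```

```bash
cat > look.py <<'E'
import sys
from h import *
s=arm.read_state(); p=s["position"]; print("tcp",p.round(1))
for n in("top","side"):
    im,d=arm.get_image(n); P=cloud(n,d); cv2.imwrite(f"pics/{n}{sys.argv[1]}.png",im); np.savez(f"{n}{sys.argv[1]}.npz",im=im,d=d,P=P)
    try: fit(n+" yel",im,P,p[:2],45,p[2]+25,p[2]+60,yel)
    except Exception as e: print(n,"none")
E
python3 look.py 1; python3 go.py 530 -227 160 -102
```

```text
tcp [470.7 253.  158. ]
top yel 83 mean [464.3 230.6 201.1] circ 469.8 245.7 43.6 rect [array([467.1, 233.5]), array([25.1, 87.3]), np.float64(77.7)]
side yel 437 mean [473.8 264.2 200.8] circ 473.5 262.8 27.9 rect [array([473.9, 262.3]), array([41.9, 50.3]), np.float64(51.1)]
t 4.2 pos [470.9 253.2 158.1] yaw -101.71 tilt [-0.0027 -0.0024] F [-0.6  0.  -1.8] Tz [-0.02  0.04  0.03] w 60.4 gf 65.7 j6 -1.0
shift [ 1.8328 -0.6213 -0.0037] turn 0.0016
```

Request:
{"fn": "arm_command", "kwargs": {
  "rows": [
    [[0.08,-0.027,0],[0,0,0]],
    [[0.2,-0.068,0],[0,0,0]],
    [[0.33,-0.112,0],[0,0,0]],
    [[0.47,-0.16,0],[0,0,0]],
    [[0.61,-0.208,0],[0,0,0]]
  ]
}}

```text
clock: 4.7
position: [491.2, 92.6, 158.7]
ee_rot: [-0.632, 0.775, 0.0, -0.001]
contact_force: [-0.4, 0.0, -2.1]
gripper_width: 60.1
grasp_force: 65.7
```

Request:
{"fn": "arm_command", "kwargs": {
  "rows": [
    [[0.14,-0.047,0],[0,0,0]],
    [[0.28,-0.095,0],[0,0,0]],
    [[0.42,-0.143,0],[0,0,0]],
    [[0.56,-0.19,0],[0,0,0]],
    [[0.7,-0.238,0],[0,0,0]]
  ]
}}

```text
clock: 5.2
position: [513.9, -90.9, 158.7]
ee_rot: [-0.631, 0.775, 0.001, -0.001]
contact_force: [0.2, 0.2, -1.9]
gripper_width: 60.6
grasp_force: 65.7
```

Request:
{"fn": "arm_command", "kwargs": {
  "rows": [
    [[0.14,-0.047,0],[0,0,0]],
    [[0.27,-0.093,0],[0,0,0]],
    [[0.38,-0.13,0],[0,0,0]],
    [[0.46,-0.157,0],[0,0,0]],
    [[0.518,-0.177,0],[0,0,0]]
  ]
}}

```text
clock: 5.7
position: [531.0, -226.6, 158.3]
ee_rot: [-0.631, 0.776, 0.001, -0.001]
contact_force: [-0.4, 0.3, -2.0]
gripper_width: 60.7
grasp_force: 65.7
```

Request:
{"fn": "arm_command", "kwargs": {
  "rows": [
    [[0,0,0],[0,0,0]],
    [[0,0,0],[0,0,0]],
    [[0,0,0],[0,0,0]]
  ]
}}

```text
clock: 6.0
position: [531.4, -224.3, 159.5]
ee_rot: [-0.632, 0.775, 0.0, -0.0]
contact_force: [0.2, 0.2, -1.6]
gripper_width: 60.0
grasp_force: 65.7
```

```bash
python3 look.py 2; python3 go.py 530.6 -226 115 -102
```

```text
tcp [ 531.4 -224.3  159.5]
top yel 73 mean [ 530.7 -207.5  203.3] circ 527.2 -208.6 18.8 rect [array([ 526., -207.]), array([35.4, 22.4]), np.float64(4.1)]
side yel 233 mean [ 533.3 -212.3  201.9] circ 533.3 -221.6 28.8 rect [array([ 536.6, -220.5]), array([49.7, 53.9]), np.float64(13.4)]
t 6.1 pos [ 531.6 -224.3  159.8] yaw -101.62 tilt [-0.0001  0.0001] F [-0.5 -1.  -2.3] Tz [ 0.01 -0.02 -0.03] w 59.9 gf 65.7 j6 -0.08
shift [0.0076 0.0024 0.1793] turn 0.0021
```

View pics/side2.png

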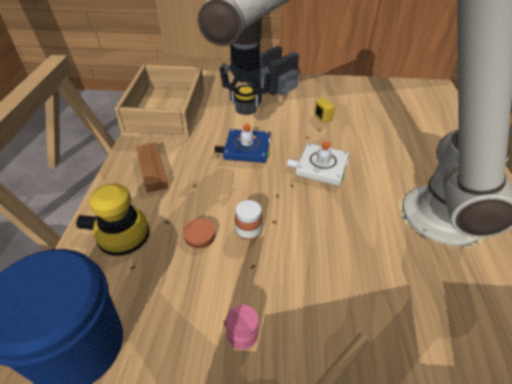

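The canister hangs upright in the gripper at about (246,103) in the side view, above the blue dock at (246,146). The jar and discs have not moved. Next I measure its axis against the spigot in the same camera, using the band of canister below the fingertips.

```bash
cat > cyl.py <<'E'
import sys
from h import *
from scipy.optimize import least_squares
k,lo,hi,x0,y0=sys.argv[1],*map(float,sys.argv[2:6])
for n in("side","top"):
    P=np.load(n+k+".npz")["P"]
    m=(np.hypot(P[...,0]-x0,P[...,1]-y0)<40)&(P[...,2]>lo)&(P[...,2]<hi); q=P[m]
    if len(q)<10: print(n,len(q)); continue
    f=least_squares(lambda c:np.hypot(q[:,0]-c[0],q[:,1]-c[1])-30.5,[x0,y0],loss="soft_l1")
    r=np.hypot(q[:,0]-f.x[0],q[:,1]-f.x[1]); print(n,len(q),f.x.round(1),"r",np.percentile(r,[10,50,90]).round(1),"az",np.degrees(np.percentile(np.arctan2(*(q[:,:2]-f.x).T[::-1]),[5,95])).round())
E
python3 cyl.py 2 147 158 531 -226; python3 cyl.py 2 147 170 531 -226; python3 cyl.py 0 8 50 472 253
```

```text
side 75 [ 533.8 -226.8] r [29.  30.7 32. ] az [ 37. 157.]
top 2
side 157 [ 533.8 -226.7] r [28.9 30.6 32.6] az [ 28. 150.]
top 9
side 312 [472.7 252.8] r [29.  30.6 31.5] az [ 28. 158.]
top 60 [471.4 253.2] r [29.8 30.5 31.3] az [-165.  -48.]
```

Request:
{"fn": "arm_command", "kwargs": {
  "rows": [
    [[0.004,0.005,0.05],[0,0,0]],
    [[0.004,0.005,0.1],[0,0,0]],
    [[0.004,0.005,0.15],[0,0,0]],
    [[0.004,0.005,0.19],[0,0,0]],
    [[0.004,0.005,0.2],[0,0,0]]
  ]
}}

```text
clock: 6.6
position: [529.0, -225.6, 107.6]
ee_rot: [-0.631, 0.776, 0.002, -0.001]
contact_force: [-0.1, -0.4, -3.2]
gripper_width: 60.4
grasp_force: 65.7
```

Request:
{"fn": "arm_command", "kwargs": {
  "rows": [
    [[0,0,0],[0,0,0]],
    [[0,0,0],[0,0,0]],
    [[0,0,0],[0,0,0]]
  ]
}}

```text
clock: 6.9
position: [530.6, -226.0, 110.4]
ee_rot: [-0.631, 0.775, -0.001, 0.0]
contact_force: [0.5, 0.1, -1.7]
gripper_width: 60.4
grasp_force: 65.7
```

```bash
python3 look.py 3; python3 go.py 530.6 -226 76 -102;python3 cyl.py 3 97 120 531 -226
python3 -c "
import cv2
a=cv2.imread('pics/side3.png')[90:190,190:310]; b=cv2.imread('pics/top3.png')[120:220,300:420]
cv2.imwrite('pics/c3.png',cv2.hconcat([cv2.resize(a,(400,333),interpolation=2),cv2.resize(b,(400,333),interpolation=2)]))"
```

```text
tcp [ 530.6 -226.   110.4]
top yel 56 mean [ 528.6 -208.4  153.7] circ 525.1 -209.8 16.6 rect [array([ 524.3, -208.6]), array([31.1, 20.9]), np.float64(12.8)]
side yel 221 mean [ 532.8 -214.5  152.7] circ 533.0 -223.5 29.3 rect [array([ 536.5, -221.2]), array([48.9, 55.8]), np.float64(21.0)]
t 7.0 pos [ 530.5 -225.9  110.4] yaw -101.7 tilt [ 0.0012 -0.0002] F [ 0.3  0.6 -2.5] Tz [-0.03  0.02  0.03] w 60.2 gf 65.7 j6 -0.08
shift [ 1.000e-04 -4.000e-04  1.375e-01] turn 0.0017
side 133 [ 532.6 -228.4] r [28.6 30.5 32.6] az [ 31. 153.]
top 7
```

View pics/c3.png

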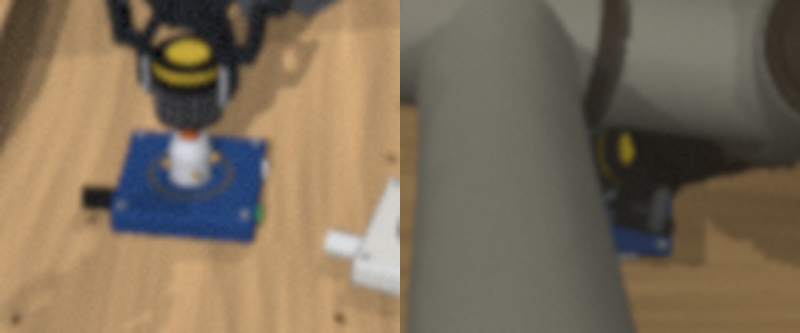

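The crop shows the canister hanging straight over the spigot at about side (247,125), with the orange valve just under its mouth. The measured axis offset is about 1 mm. I descend.

Request:
{"fn": "arm_command", "kwargs": {
  "rows": [
    [[0,0,0.03],[0,0,0]],
    [[0,0,0.07],[0,0,0]],
    [[0,0,0.11],[0,0,0]],
    [[0,0,0.14],[0,0,0]],
    [[0,0,0.16],[0,0,0]]
  ]
}}

```text
clock: 7.5
position: [529.6, -225.8, 68.4]
ee_rot: [-0.631, 0.775, 0.001, -0.001]
contact_force: [-0.3, 0.2, -2.6]
gripper_width: 60.0
grasp_force: 65.7
```

Request:
{"fn": "arm_command", "kwargs": {
  "rows": [
    [[0,0,0.01],[0,0,0]],
    [[0,0,0.02],[0,0,0]],
    [[0,0,0.03],[0,0,0]],
    [[0,0,0.04],[0,0,0]],
    [[0,0,0.04],[0,0,0]]
  ]
}}

```text
clock: 8.0
position: [530.0, -225.8, 59.6]
ee_rot: [-0.631, 0.776, 0.0, -0.0]
contact_force: [-0.3, 0.4, -1.4]
gripper_width: 60.6
grasp_force: 65.7
```

```bash
python3 go.py 530.6 -226 58 -102
```

```text
t 8.0 pos [ 530.  -225.8   59.6] yaw -101.7 tilt [-0.0003  0.0001] F [-0.3  0.4 -1.4] Tz [ 0.01  0.01 -0.04] w 60.6 gf 65.7 j6 -0.08
shift [ 0.0002 -0.0025  0.0065] turn 0.0017
```

Step down gently until contact.

Request:
{"fn": "arm_command", "kwargs": {
  "rows": [
    [[0,0,0.003],[0,0,0]],
    [[0,0,0.006],[0,0,0]],
    [[0,0,0.008],[0,0,0]],
    [[0,0,0.008],[0,0,0]]
  ]
}}

```text
clock: 8.4
position: [530.2, -226.0, 58.0]
ee_rot: [-0.631, 0.775, -0.0, -0.0]
contact_force: [-0.2, -0.3, -1.6]
gripper_width: 60.2
grasp_force: 65.7
```

Request:
{"fn": "arm_command", "kwargs": {
  "rows": [
    [[0,0,0.003],[0,0,0]],
    [[0,0,0.006],[0,0,0]],
    [[0,0,0.008],[0,0,0]],
    [[0,0,0.008],[0,0,0]]
  ]
}}

```text
clock: 8.8
position: [530.1, -226.1, 55.8]
ee_rot: [-0.631, 0.775, -0.0, -0.0]
contact_force: [-1.9, -1.7, -1.1]
gripper_width: 60.1
grasp_force: 65.8
```

Request:
{"fn": "arm_command", "kwargs": {
  "rows": [
    [[0,0,0.003],[0,0,0]],
    [[0,0,0.006],[0,0,0]],
    [[0,0,0.008],[0,0,0]],
    [[0,0,0.008],[0,0,0]]
  ]
}}

```text
clock: 9.2
position: [530.1, -226.0, 53.8]
ee_rot: [-0.631, 0.775, -0.0, -0.0]
contact_force: [-0.7, -4.0, -0.1]
gripper_width: 60.2
grasp_force: 65.8
```

Request:
{"fn": "arm_command", "kwargs": {
  "rows": [
    [[0,0,0.003],[0,0,0]],
    [[0,0,0.006],[0,0,0]],
    [[0,0,0.008],[0,0,0]],
    [[0,0,0.008],[0,0,0]]
  ]
}}

```text
clock: 9.6
position: [530.1, -225.9, 51.7]
ee_rot: [-0.631, 0.775, -0.0, -0.0]
contact_force: [-0.9, -3.7, 0.0]
gripper_width: 60.3
grasp_force: 65.9
```

```bash
python3 go.py; python3 look.py 4; python3 -c "
import cv2
a=cv2.imread('pics/side4.png')[90:190,190:310]
cv2.imwrite('pics/c4.png',cv2.resize(a,(600,500),interpolation=2))"
```

```text
t 9.6 pos [ 530.1 -225.9   51.7] yaw -101.7 tilt [ 0.     -0.0001] F [-0.9 -3.7  0. ] Tz [-1.18  0.4   0.14] w 60.3 gf 65.9 j6 -0.08
tcp [ 530.1 -225.9   51.7]
top yel 35 mean [ 527.4 -208.2   95.1] circ 525.5 -206.7 14.9 rect [array([ 524.4, -206.5]), array([27.5, 19.1]), np.float64(0.8)]
side yel 207 mean [ 532.1 -214.3   94.4] circ 531.9 -223.3 29.7 rect [array([ 529.6, -221.7]), array([57.1, 48.3]), np.float64(72.8)]
```

View pics/c4.png

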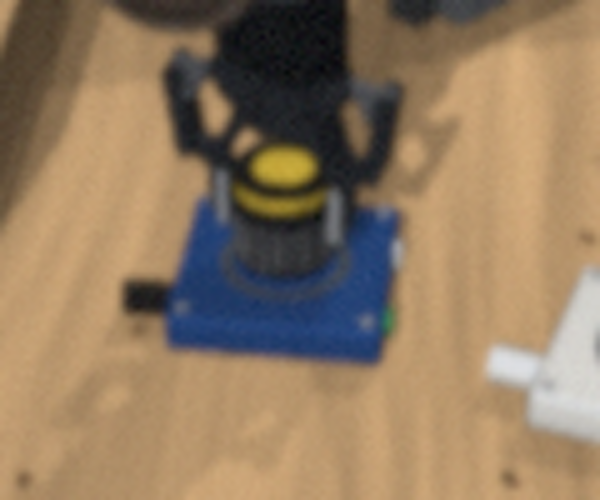

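The canister sits around the spigot with its rim low on the dock, its disc at about side (246,123). Top height tracks the TCP, so it has not slipped. The rim is at about z=38, already below the pin tops at 47, so it seems to be keyed without turning. The sideways force asks for about 0.7 mm toward -y. I push on.

Request:
{"fn": "arm_command", "kwargs": {
  "rows": [
    [[0.003,0,0.002],[0,0,0]],
    [[0.003,0,0.005],[0,0,0]],
    [[0.003,0,0.008],[0,0,0]],
    [[0.003,0,0.011],[0,0,0]],
    [[0.003,0,0.012],[0,0,0]]
  ]
}}

```text
clock: 10.2
position: [530.1, -226.3, 49.3]
ee_rot: [-0.631, 0.775, -0.0, 0.0]
contact_force: [-2.4, 0.5, 6.0]
gripper_width: 60.4
grasp_force: 66.2
```

Request:
{"fn": "arm_command", "kwargs": {
  "rows": [
    [[0,0,0.003],[0,0,0]],
    [[0,0,0.006],[0,0,0]],
    [[0,0,0.008],[0,0,0]],
    [[0,0,0.01],[0,0,0]],
    [[0,0,0.01],[0,0,0]]
  ]
}}

```text
clock: 10.7
position: [530.1, -226.3, 47.1]
ee_rot: [-0.631, 0.775, -0.0, 0.0]
contact_force: [-3.3, 0.4, 6.5]
gripper_width: 60.3
grasp_force: 66.4
```

```bash
python3 go.py; for k in 0 1 3 4; do python3 - $k <<'E'
import sys
from h import *
k=sys.argv[1]; c={"0":(472,253),"1":(472,253)}.get(k,(531,-226)); f=np.load(f"side{k}.npz"); P=f["P"]; im=f["im"].astype(int)
q=P[(np.hypot(P[...,0]-c[0],P[...,1]-c[1])<18)&yel(im)]; print(k,len(q),np.percentile(q[:,2],[25,50,75]).round(1))
E
done
```

```text
t 10.7 pos [ 530.1 -226.3   47.1] yaw -101.68 tilt [0.0004 0.    ] F [-3.3  0.4  6.5] Tz [0.03 0.8  0.03] w 60.3 gf 66.4 j6 -0.08
0 207 [59.7 60.4 61.2]
1 233 [204.2 204.8 205.6]
3 80 [156.5 157.3 158. ]
4 70 [98.2 98.8 99.8]
```

Force follows the valve spring (8 N at about 4 mm of travel), which confirms keying. Continue to the deck.

Request:
{"fn": "arm_command", "kwargs": {
  "rows": [
    [[0,0,0.003],[0,0,0]],
    [[0,0,0.006],[0,0,0]],
    [[0,0,0.008],[0,0,0]],
    [[0,0,0.01],[0,0,0]],
    [[0,0,0.01],[0,0,0]]
  ]
}}

```text
clock: 11.2
position: [530.2, -226.3, 44.9]
ee_rot: [-0.632, 0.775, -0.0, 0.0]
contact_force: [-3.6, 0.8, 8.6]
gripper_width: 60.4
grasp_force: 66.6
```

Request:
{"fn": "arm_command", "kwargs": {
  "rows": [
    [[0,0,0.003],[0,0,0]],
    [[0,0,0.006],[0,0,0]],
    [[0,0,0.006],[0,0,0]]
  ]
}}

```text
clock: 11.5
position: [530.2, -226.3, 43.5]
ee_rot: [-0.632, 0.775, -0.0, 0.0]
contact_force: [-3.7, 0.9, 8.7]
gripper_width: 60.4
grasp_force: 66.7
```

Request:
{"fn": "arm_command", "kwargs": {
  "rows": [
    [[0,0,0.003],[0,0,0]],
    [[0,0,0.006],[0,0,0]],
    [[0,0,0.006],[0,0,0]]
  ]
}}

```text
clock: 11.8
position: [530.2, -226.4, 43.2]
ee_rot: [-0.632, 0.775, -0.0, 0.0]
contact_force: [-4.7, 2.7, 15.8]
gripper_width: 60.4
grasp_force: 67.4
```

Request:
{"fn": "arm_command", "kwargs": {
  "rows": [
    [[0,0,0.003],[0,0,0]],
    [[0,0,0.006],[0,0,0]],
    [[0,0,0.006],[0,0,0]]
  ]
}}

```text
clock: 12.1
position: [530.2, -226.4, 43.1]
ee_rot: [-0.632, 0.775, -0.001, 0.0]
contact_force: [-6.8, 4.0, 23.6]
gripper_width: 60.2
grasp_force: 68.2
```

```bash
python3 go.py
```

```text
t 12.1 pos [ 530.2 -226.4   43.1] yaw -101.65 tilt [ 0.0009 -0.0007] F [-6.8  4.  23.6] Tz [ 1.09  2.39 -0.13] w 60.2 gf 68.2 j6 -0.08
```

The deck stops the canister at TCP z=43.1, where it was expected. Hold and check.

Request:
{"fn": "arm_command", "kwargs": {
  "rows": [
    [[0,0,0],[0,0,0]],
    [[0,0,0],[0,0,0]],
    [[0,0,0],[0,0,0]],
    [[0,0,0],[0,0,0]],
    [[0,0,0],[0,0,0]]
  ]
}}

```text
clock: 12.6
position: [530.3, -226.4, 43.2]
ee_rot: [-0.632, 0.775, -0.001, 0.0]
contact_force: [-7.8, 3.6, 23.4]
gripper_width: 60.4
grasp_force: 68.1
```

```bash
python3 go.py; python3 look.py 5
python3 - <<'E'
from h import *
f=np.load("side5.npz"); P=f["P"]; im=f["im"].astype(int)
q=P[(np.hypot(P[...,0]-531,P[...,1]+226)<18)&yel(im)]; print(len(q),np.percentile(q[:,2],[25,50,75]).round(1))
for n,c in(("jar",(491,92)),("discs",(613,131))):
    for k in "05":
        f=np.load(f"side{k}.npz"); fit(n+k,f["im"],f["P"],c,50,*((70,80) if n=="jar" else (20,30)))
E
python3 -c "
import cv2
a=cv2.imread('pics/side5.png')[90:260,170:340]
cv2.imwrite('pics/c5.png',cv2.resize(a,(600,600),interpolation=2))"
```

```text
t 12.6 pos [ 530.3 -226.4   43.2] yaw -101.65 tilt [ 0.001  -0.0007] F [-7.8  3.6 23.4] Tz [ 1.13  2.4  -0.15] w 60.4 gf 68.1 j6 -0.08
tcp [ 530.3 -226.4   43.2]
top yel 32 mean [ 526.1 -210.1   87.9] circ 524.6 -210.5 14.4 rect [array([ 524.9, -209.5]), array([13.4, 27. ]), np.float64(57.7)]
side yel 208 mean [ 532.7 -215.3   85.9] circ 532.2 -223.7 28.3 rect [array([ 535.5, -221.6]), array([48.8, 52.3]), np.float64(20.1)]
71 [89.5 90.3 91.1]
jar0 395 mean [500.3  92.   74.5] circ 500.6 90.0 30.5 rect [array([500.5,  89.7]), array([56.6, 59.5]), np.float64(3.6)]
jar5 392 mean [500.3  91.9  74.5] circ 501.1 88.7 31.0 rect [array([500.6,  90.4]), array([58.6, 58.2]), np.float64(84.8)]
discs0 620 mean [616.1 121.6  23.8] circ 616.7 119.7 38.5 rect [array([616.7, 120.2]), array([74.6, 73.8]), np.float64(43.8)]
discs5 621 mean [616.3 121.7  23.8] circ 616.3 120.5 38.2 rect [array([615.8, 121.1]), array([73.6, 74.3]), np.float64(25.1)]
```

View pics/c5.png

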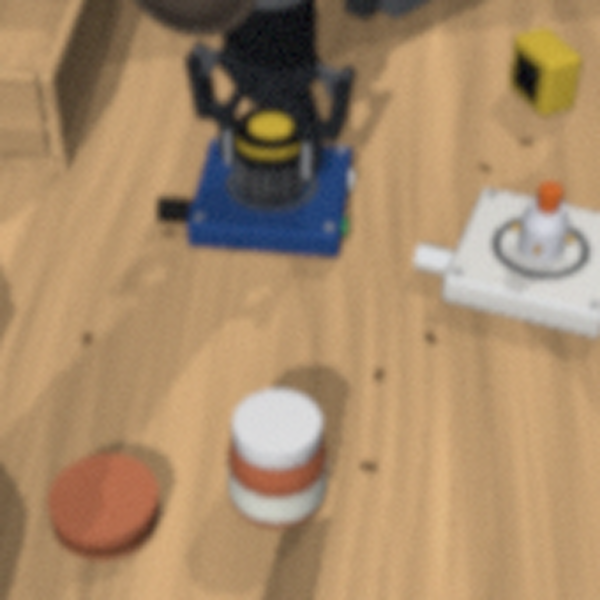

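The canister is flush on the blue deck, its disc at about side (247,126) and its top at z=90.3 where 90 is expected. It is still gripped, and the jar at (249,218) and the discs at (200,232) have not moved. I hand it in.

```bash
python3 -c "
from bench import arm
print(arm.job_done())"
```

```text
the job is handed in; nothing more can be done
None
```

I handed the job in with the black canister keyed without needing a turn, flush on the blue dock and still gripped and pushed down; the jar and discs did not move, and no verdict came back.

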